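# Set the chamber's iris lever to the green mark and start the purge

### The job

With the fingertips only, push the black lever handle on top of the round chamber around its scale until the red pointer points at the middle of the green magnet, and leave it there. Then press the red button on the blue valve box to start the purge, and let go of it. Push the handle from one side without pinching it, do not press the button before the lever is set, and leave everything else where it stands.

Things in the scene. Friction and masses are not known exactly. Their poses are not given: they have to be found in the camera images.
- iris_ring (a joint): angle (rad) of the iris ring with its lever, about the vertical axis through ring_axis; 0 when the lever points along the chamber's own -x, growing counter-clockwise seen from above; stops at -1.45 and 1.45. It turns with steady friction (about 2.5 N of sideways push at the black handle), has no spring, and stays where it is left.
- ring_axis (a point): centre of the ring, on its turning axis, 13 mm above the scale plate. The aluminium ring is 120 mm across, 13 mm high above the plate. This frame turns with the ring: its -x points along the lever, z is up.
- pointer (a point): tip of the red pointer at the lever's outer end, 109 mm from the axis, 10 mm above the scale plate; its -x points outward along the lever, y is sideways. The lever is a flat black bar, 16 mm wide, lying 6 to 14 mm above the plate from the ring out to 98 mm from the axis; the red pointer, 7 mm wide, goes on to 109 mm.
- handle (a point): centre of the lever's black upright square handle, 88 mm from the axis; the handle is 16 mm along the lever and 16 mm across it and stands from 14 to 50 mm above the scale plate (this point is 32 mm above the plate). Same axes as pointer. To be pushed on one side face, never squeezed between two.
- chamber: round clear chamber holding a sample carousel, fixed, 380 mm across; origin at the centre of its underside on the table. Its flat top, with the white round scale plate (356 mm across, black marks every 5 degrees), is 143 mm above the table; the ring sits in its middle.
- green_magnet_center (a point): centre of the green round magnet, 22 mm across, 6 mm high, stuck fast on the scale plate farther out than the pointer's tip (120 to 165 mm from the axis), to one side or the other of the lever.
- yellow_magnet_center (a point): centre of the yellow magnet, same size, stuck on the other side of the lever; it marks another setting, not wanted now.
- valve_box: blue purge valve box, 110 x 85 x 60 mm, fixed to the table on the left or the right of the chamber; origin at the centre of its underside; the red start button is in the middle of its top.
- start_button_top (a point): centre of the top face of the red push button, 32 mm across, in a grey housing on the valve box; it is pressed straight down.
- start_button (a joint): how far the button is pushed in (m), 0 released, 0.006 fully down (about 5 N); it counts as pressed beyond 0.004 and springs back.
- jar: amber desiccant jar with a white cap, 68 mm across, 150 mm tall, loose; it and valve_box stand one on each side of the chamber. To be left alone.
- vial_a: small glass vial with a blue cap, 24 mm across, 42 mm tall, loose, standing on the chamber's lid on the half away from the lever. To be left alone.
- vial_b: small glass vial with a white cap, 24 mm across, 42 mm tall, loose, standing on the lid next to vial_a. To be left alone.
- packet: red packet, 75 x 115 x 24 mm, loose on the table. To be left alone.
- mouse: black computer mouse, 100 x 60 x 30 mm, loose on the table. To be left alone.
- wrench: wrench lying loose on the table. To be left alone.
- driver: screwdriver lying loose on the table. To be left alone.
- cup: white cup, 72 mm across, 80 mm tall, loose on the table. To be left alone.

How it is judged:
By the outcome, as a careful person would: the job done as asked, in the order asked, and still so for the second after the job is handed in, with the robot touching nothing.
It also fails if it takes over 48 s, if anything falls off the work surface, if the arm or the gripper's body presses on something with over 40 N, if the wrist force passes 120 N, or if a joint passes its speed limit or range.

### The arm

A 6-joint arm with a two-finger parallel gripper is mounted at the origin on the work surface. World frame = base frame: x ahead of the robot, y to its left, z up, the work surface at z = 0. Lengths are in m, angles in rad, forces in N, time in s.
With the tool pointing down it reaches from about 0.35 to 0.975 m from the base axis. Payload 4.9 kg.
Tool frame: the origin (TCP) lies at the very end of the fingers, on their centre line; the grasp point (between the pads) lies 19 mm behind it (manip.grip_depth is the distance from the TCP to the grasp point, in m); z points along the fingers, x is the direction in which the jaws open and shut, and the axes are right-handed (so a half turn about z gives the same grasp; the last joint's range is limited). The gripper opens to 85 mm and grips with 20 to 120 N. Pads are 22 mm wide; open, the fingers measure 114 mm over their backs; the gripper's body (76 mm by 85 mm) begins 54 mm behind the grasp point. The pads swing forward as they close: fully open they stand 13 mm farther back than shut.
Start: joints at [1.063, 0.053, 1.613, -0, 1.476, -0.119], TCP at [0.237, 0.578, 0.231] pointing down, gripper open.
Joint ranges: [-3.01, 3.01], [-1.01, 2.22], [0.06, 2.58], [-1.02, 4.17], [0.09, 2.62], [-3.14, 3.14]. Speed limits (rad/s): [2.57, 2.57, 3.14, 3.14, 3.14, 3.14].

### API

Orientations are given as a unit quaternion [w, x, y, z].
In Python, from plant import manip gives the robot as it stands. The module is installed in compiled form; this text tells all that it offers.
- The arm moves only by the shell command python3 -m crank 'ROWS' [OPENING]. ROWS is JSON, a list of rows, each a list of 4 numbers: the shift along the tool's x, y, z in cm, then the turn about the tool's z in units of 6 degrees (1.0 is 6 degrees). A call has 1 to 10 rows; each row shifts and turns the commanded pose from where the row before left it, along the tool's axes as they then stand; what a row does not reach is not made up. A row lasts 1/12 s, in which the tool goes at most 41.7 mm and 7.16 degrees, less where a joint would pass 70% of its speed; a pose out of reach is approached as far as the arm can. A call with a gripper value outside its range is refused whole. OPENING is the opening, from 0 (shut) to 1 (fully open), set as the call begins (- or left out, the last holds). The fingers move at their own pace and stop on an object; the grip force is fixed at half the most. Time passes only in rows, so rows that do not move let the fingers close. It gives the time, the measured TCP pose, the force and the opening at its end, in the units of the state.
- manip.state(): the state, without advancing time (a new reading comes with each control period).
- manip.grab_frame(name): name is "side" or "top"; returns a dict with "img" (420x560x3 uint8, red, green, blue), "intrinsics" (3x3 intrinsics, pixels), "position" and "orientation" of the camera in the world. Camera axes: x right, y up, looking along -z (the intrinsics and any distortion apply to the point x, -y, -z); pixel columns grow to the right and rows downward; lengths in m; the calibration is good to about 2 mm. A picture is of the moment at which its call begins. There is no depth.
- manip.job_done(): hands the job in, once; it reports no verdict.
The state is a dict: "time": time; "joint_pos": joint angles; "joint_vel": joint speeds; "joint_efforts": joint torques, N m; "tool_pos": TCP position; "tool_rot": TCP orientation; "contact_force": force on the tool from outside, world axes, zero at the start; "ft_torque": the same for the moment, N m; "gripper_width": opening from 0.0 (shut) to 1.0 (fully open).
Only numpy, scipy, OpenCV 4.12 (cv2) and the standard library are available. Lean on these libraries where they do the work, as an engineer would, in place of code of your own. Each camera call takes 0.05 s, during which the arm holds its last target.

## Working session

There is one attempt and no reset: what is moved stays moved. The work goes in short steps, Python scripts to look and compute and a shell command to move; the robot and the scene stay as the last step left them, time stands still between calls to the robot, and variables do not carry over. Pictures are saved under pics/ and viewed, and the job is handed in when it is done.

```bash
mkdir -p pics; cat > h.py <<'E'
import numpy as np, cv2
from plant import manip
from scipy.spatial.transform import Rotation as R
def rot(q): return R.from_quat([q[1],q[2],q[3],q[0]]).as_matrix()
def ray(f,u,v):
    K=np.array(f["intrinsics"]); d=np.linalg.inv(K)@[u,v,1.0]; d=np.array([d[0],-d[1],-d[2]])
    return np.array(f["position"]), rot(f["orientation"])@d
def onz(f,u,v,z):
    p,d=ray(f,u,v); return p+d*(z-p[2])/d[2]
def proj(f,P):
    c=rot(f["orientation"]).T@(np.array(P)-f["position"]); c=np.array([c[0],-c[1],-c[2]])
    w=np.array(f["intrinsics"])@c; return w[:2]/w[2]
def save(f,n): cv2.imwrite("pics/"+n,cv2.cvtColor(f["img"],cv2.COLOR_RGB2BGR))
E
python3 - <<'E'
from h import *
for n in("side","top"):
    f=manip.grab_frame(n); save(f,n+"0.png"); print({k:v for k,v in f.items() if k!="img"})
    np.save(n+"0.npy",f,allow_pickle=True)
print(manip.state())
E
```

```text
{'intrinsics': array([[409.66421705,   0.        , 275.91114136],
       [  0.        , 409.66421705, 206.40792379],
       [  0.        ,   0.        ,   1.        ]]), 'position': array([ 0.12928625, -0.70677938,  0.71150192]), 'orientation': array([ 0.86628011,  0.4322635 , -0.11721607, -0.22128584])}
{'intrinsics': array([[386.09376343,   0.        , 280.31151566],
       [  0.        , 386.09376343, 214.69766818],
       [  0.        ,   0.        ,   1.        ]]), 'position': array([0.26178669, 0.00276777, 1.24701181]), 'orientation': array([-0.67695626, -0.07237294,  0.07609863,  0.72849254])}
{'time': 0.1, 'joint_pos': array([ 1.06301154e+00,  5.32938776e-02,  1.61411954e+00, -9.09034613e-06,
        1.47599502e+00, -1.19009708e-01]), 'joint_vel': array([-0.0004619 , -0.00119389, -0.00431534, -0.00092324,  0.00241514,
       -0.00018883]), 'joint_efforts': array([ 1.27878036e-03, -3.94899881e+01, -3.71365857e+01,  2.34805259e-05,
        3.93164344e-03,  4.42233727e-06]), 'tool_pos': array([0.23664953, 0.57787486, 0.23020626]), 'tool_rot': array([ 4.16819223e-04,  8.30377400e-01,  5.57200637e-01, -8.06564127e-04]), 'contact_force': array([-0.4374265 ,  0.0175821 , -0.64732661]), 'ft_torque': array([-0.00729532, -0.04504287,  0.00331454]), 'gripper_width': 1.001043657185365}
```

View pics/side0.png

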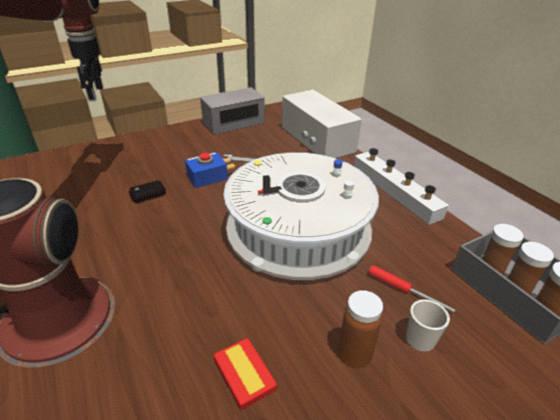

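View pics/top0.png

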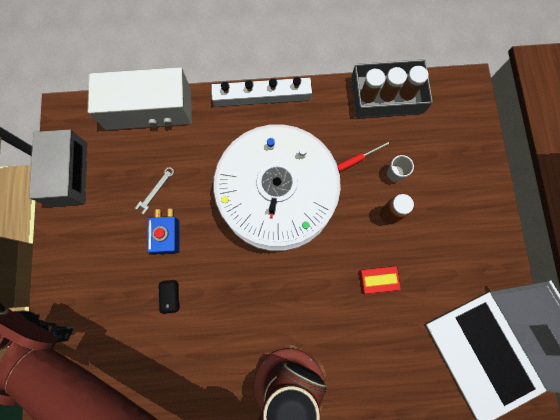

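The side view shows the lever at (268,187), green magnet (267,221), button (206,157). In the top view the ring is at (277,181), green magnet (306,225), yellow (225,200) and button (159,233).

```bash
python3 - <<'E'
from h import *
from scipy.optimize import least_squares
F={n:np.load(n+"0.npy",allow_pickle=True).item() for n in("side","top")}
def blobs(f,name,box):
    hsv=cv2.cvtColor(f["img"],cv2.COLOR_RGB2HSV);H,S,V=cv2.split(hsv)
    m={"green":(H>45)&(H<80)&(S>120),"yellow":(H>22)&(H<35)&(S>120),"red":((H<6)|(H>174))&(S>150)&(V>90)}[name].astype(np.uint8)
    x0,y0,x1,y1=box; q=np.zeros_like(m); q[y0:y1,x0:x1]=m[y0:y1,x0:x1]
    n,l,st,c=cv2.connectedComponentsWithStats(q); return [(st[i,4],c[i].round(2),st[i,:4]) for i in range(1,n) if st[i,4]>2]
for n,f in F.items():
    B={"side":(180,140,400,240),"top":(140,120,345,255)}[n]
    for c,z in(("green",.149),("yellow",.149),("red",.153)):
        for a,p,s in blobs(f,c,B): print(n,c,a,p,s,onz(f,*p,z).round(4))
def tri(a,b):
    (p1,d1),(p2,d2)=ray(F["side"],*a),ray(F["top"],*b)
    s=np.linalg.lstsq(np.c_[d1,-d2],p2-p1,rcond=None)[0];A=p1+s[0]*d1;Bq=p2+s[1]*d2
    return (A+Bq)/2,np.linalg.norm(A-Bq)
for n,(x0,y0,x1,y1) in (("side",(220,150,320,240)),("top",(210,160,330,240))):
    cv2.imwrite(f"pics/{n}z.png",cv2.cvtColor(cv2.resize(F[n]["img"][y0:y1,x0:x1],None,fx=6,fy=6,interpolation=cv2.INTER_CUBIC),cv2.COLOR_RGB2BGR))
# plate circle in top view
f=F["top"];g=f["img"].astype(int);w=((g.min(2)>150)).astype(np.uint8);q=np.zeros_like(w);q[115:255,205:350]=w[115:255,205:350]
cs,_=cv2.findContours(q,cv2.RETR_EXTERNAL,cv2.CHAIN_APPROX_NONE);c=max(cs,key=cv2.contourArea)[:,0]
P=np.array([onz(f,*p,.143)[:2] for p in c])
r=least_squares(lambda s:np.hypot(P[:,0]-s[0],P[:,1]-s[1])-s[2],[.5,0,.19],loss="soft_l1",f_scale=.002);print("plate",r.x,np.abs(r.fun).mean())
E
```

```text
side green 31 [266.84 220.  ] [264 218   7   5] [ 0.458  -0.0862  0.149 ]
side yellow 23 [257.09 162.57] [254 161   7   4] [0.5502 0.1428 0.149 ]
side red 57 [204.44 155.82] [200 153  10   7] [0.4371 0.2354 0.153 ]
side red 10 [260.7 191.2] [259 190   4   3] [0.4945 0.0137 0.153 ]
top green 37 [305.24 224.76] [302 222   7   7] [ 0.4609 -0.0814  0.149 ]
top yellow 36 [224.22 199.33] [221 196   7   7] [0.5539 0.1491 0.149 ]
top yellow 6 [157.  213.5] [157 211   1   6] [0.5258 0.3462 0.149 ]
top red 58 [341.19 165.81] [337 161   8  10] [ 0.6301 -0.2032  0.153 ]
top red 9 [271.22 214.78] [270 213   3   5] [0.4967 0.0146 0.153 ]
top red 81 [158.73 232.73] [154 228  10  10] [0.4679 0.3403 0.153 ]
plate [ 0.59085374 -0.00787265  0.18902564] 0.0024266487457645035
```

View pics/sidez.png

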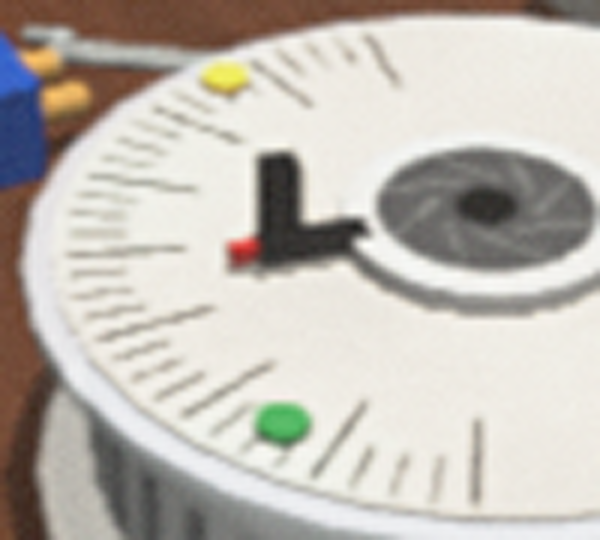

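View pics/topz.png

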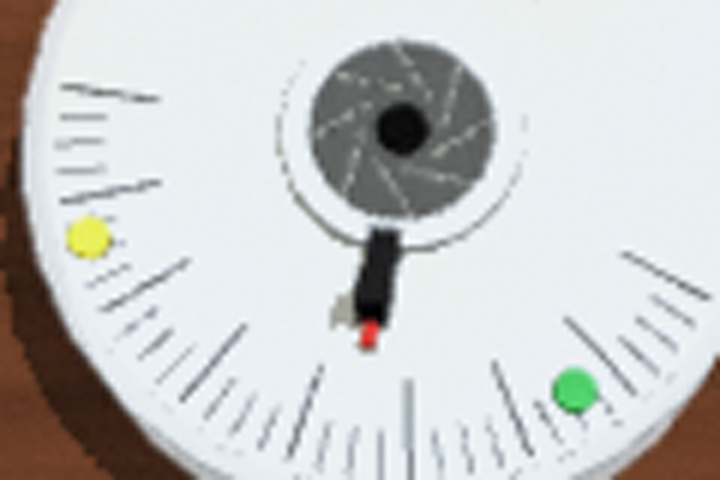

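```bash
python3 - <<'E'
from h import *
F={n:np.load(n+"0.npy",allow_pickle=True).item() for n in("side","top")}
def tri(a,b):
    (p1,d1),(p2,d2)=ray(F["side"],*a),ray(F["top"],*b)
    s=np.linalg.lstsq(np.c_[d1,-d2],p2-p1,rcond=None)[0];A=p1+s[0]*d1;Bq=p2+s[1]*d2
    return ((A+Bq)/2).round(4),np.linalg.norm(A-Bq).round(4)
print("green",tri((266.84,220),(305.24,224.76)));print("yel",tri((257.09,162.57),(224.22,199.33)));print("ptr",tri((260.7,191.2),(271.2,214.8)));print("btn",tri((204.44,155.82),(158.73,232.73)))
# ring hub: dark iris
f=F["top"]
for n,f in F.items():
    g=cv2.cvtColor(f["img"],cv2.COLOR_RGB2GRAY)
    print(n,"plate centre proj",proj(f,[.5909,-.0079,.156]))
E
```

```text
green (array([ 0.4611, -0.0816,  0.1447]), np.float64(0.0011))
yel (array([0.5545, 0.1499, 0.1443]), np.float64(0.0014))
ptr (array([0.4961, 0.015 , 0.1519]), np.float64(0.0017))
btn (array([0.4808, 0.3643, 0.0766]), np.float64(0.0031))
side plate centre proj [299.7966537  184.07507684]
top plate centre proj [276.65837661 182.78168654]
```

```bash
cat > m.py <<'E'
from h import *
def hub(f,uv0,r):
    g=cv2.cvtColor(f["img"],cv2.COLOR_RGB2GRAY); x,y=map(int,uv0)
    m=np.zeros_like(g); m[y-r:y+r+1,x-r:x+r+1]=(g[y-r:y+r+1,x-r:x+r+1]<45)
    n,l,st,c=cv2.connectedComponentsWithStats(m)
    i=1+np.argmax(st[1:,4]); w=np.clip(90-g.astype(float),0,None)*cv2.dilate((l==i).astype(np.uint8),np.ones((3,3)))
    yy,xx=np.mgrid[:g.shape[0],:g.shape[1]]; return (w*xx).sum()/w.sum(),(w*yy).sum()/w.sum()
def blob(f,name,box):
    hsv=cv2.cvtColor(f["img"],cv2.COLOR_RGB2HSV);H,S,V=cv2.split(hsv)
    m={"green":(H>45)&(H<80)&(S>90),"red":((H<8)|(H>172))&(S>110)&(V>90)}[name].astype(np.uint8)
    x0,y0,x1,y1=box;q=np.zeros_like(m);q[y0:y1,x0:x1]=m[y0:y1,x0:x1]
    n,l,st,c=cv2.connectedComponentsWithStats(q)
    if n<2: return None
    i=1+np.argmax(st[1:,4]); return c[i],st[i,4]
ang=lambda v:np.degrees(np.arctan2(-v[1],-v[0]))  # from -x, ccw
E
python3 - <<'E'
from m import *
F={n:np.load(n+"0.npy",allow_pickle=True).item() for n in("side","top")}
H={"side":hub(F["side"],(300,184),6),"top":hub(F["top"],(277,181),6)};print(H)
for n,f in F.items():
    for z in(.145,.150,.155): print(n,z,onz(f,*H[n],z).round(4))
    ax=onz(f,*H[n],.150)[:2]
    g=blob(f,"green",{"side":(220,150,320,240),"top":(285,205,325,240)}[n])[0]
    p=blob(f,"red",{"side":(240,150,320,240),"top":(255,205,290,240)}[n])[0]
    G=onz(f,*g,.149)[:2]-ax;P=onz(f,*p,.153)[:2]-ax
    print(n,"green r,ang",np.hypot(*G),ang(G),"ptr",np.hypot(*P),ang(P))
E
```

```text
Traceback (most recent call last):
  File "m.py", line 6, in hub
    i=1+np.argmax(st[1:,4]); w=np.clip(90-g.astype(float),0,None)*cv2.dilate((l==i).astype(np.uint8),np.ones((3,3)))
        ~~~~~~~~~^^^^^^^^^^
ValueError: attempt to get argmax of an empty sequence
```

```bash
sed -i 's/<45)/<60)/' m.py
python3 - <<'E'
from m import *
F={n:np.load(n+"0.npy",allow_pickle=True).item() for n in("side","top")}
H={"side":hub(F["side"],(301,184),5),"top":hub(F["top"],(277,181),4)};print(H)
for n,f in F.items():
    for z in(.145,.150,.155): print(n,z,onz(f,*H[n],z).round(4))
    ax=onz(f,*H[n],.150)[:2]
    g=blob(f,"green",{"side":(220,150,320,240),"top":(285,205,325,240)}[n])[0]
    p=blob(f,"red",{"side":(240,150,320,240),"top":(255,205,290,240)}[n])[0]
    G=onz(f,*g,.149)[:2]-ax;P=onz(f,*p,.153)[:2]-ax
    print(n,"green r,ang",np.hypot(*G),ang(G),"ptr",np.hypot(*P),ang(P))
E
```

```text
{'side': (np.float64(300.6341176470588), np.float64(183.82235294117646)), 'top': (np.float64(276.5310251798561), np.float64(181.087904676259))}
side 0.145 [0.6025 0.0059 0.145 ]
side 0.15 [ 5.983e-01 -4.000e-04  1.500e-01]
side 0.155 [ 0.5941 -0.0067  0.155 ]
side green r,ang 0.16504878778031484 31.29942612864913 ptr 0.1052214259618495 -7.588026624349579
top 0.145 [ 0.5995 -0.008   0.145 ]
top 0.15 [ 0.5979 -0.008   0.15  ]
top 0.155 [ 0.5964 -0.0079  0.155 ]
top green r,ang 0.1554983155451442 28.196993758063208 ptr 0.1046802347355705 -12.719753247322656
```

Both views agree after allowing for the calibration: axis at about (0.596, -0.008), lever at about -12.8°, green magnet at about +28.4° (r = 0.154), so the push is counter-clockwise, towards -y. I'll shut the fingers and go to the +y side of the handle.

```bash
python3 -m crank '[[-2.28,2.71,0,0],[-2.28,2.71,0,0],[-2.28,2.71,0,0],[-2.28,2.71,0,0],[-2.28,2.71,0,0],[-2.28,2.71,0,0],[-2.28,2.71,0,0],[-2.28,2.71,0,0],[-2.28,2.71,0,0],[-2.28,2.71,0,0]]' 0
python3 -m crank '[[-2.28,2.71,0,0],[-2.28,2.71,0,0],[-2.28,2.71,0,0],[-2.28,2.71,0,0],[-2.28,2.71,0,0],[-2.28,2.71,0,0],[-2.28,2.71,0,0]]'
python3 -m crank '[[0,0,0,1.1],[0,0,0,1.1],[0,0,0,1.1],[0,0,0,1.1],[0,0,0,1.1],[0,0,0,1.1],[0,0,0,1.1],[0,0,0,1.1],[0,0,0,1.1],[0,0,0,1.1]]'
python3 -m crank '[[0,0,0,1.1],[0,0,0,1.1],[0,0,0,0.3],[0,0,0,0],[0,0,0,0]]'
python3 - <<'E'
from m import *
s=manip.state();M=rot(s["tool_rot"]);print(s["time"],s["tool_pos"],s["gripper_width"],M.round(3),s["joint_pos"].round(2))
for n in("side","top"):
    f=manip.grab_frame(n);save(f,n+"1.png")
E
```

```text
time: 0.93
tool_pos: [0.4014, 0.2629, 0.2309]
tool_rot: [-0.0, 0.83, 0.557, -0.0]
contact_force: [0.4, 0.6, -0.1]
gripper_width: 0.001
time: 1.52
tool_pos: [0.5165, 0.0433, 0.2309]
tool_rot: [-0.0, 0.83, 0.557, -0.0]
contact_force: [0.2, 0.2, -1.5]
gripper_width: -0.001
time: 2.35
tool_pos: [0.5159, 0.045, 0.2307]
tool_rot: [-0.0, 1.0, 0.012, -0.001]
contact_force: [0.1, -0.8, 0.8]
gripper_width: -0.002
time: 2.77
tool_pos: [0.516, 0.045, 0.2309]
tool_rot: [0.0, 0.993, -0.115, -0.0]
contact_force: [0.7, 0.4, -0.0]
gripper_width: 0.006
2.7667 [0.51604517 0.04503951 0.23085948] 0.005730935183333588 [[ 0.974 -0.229 -0.001]
 [-0.229 -0.974  0.   ]
 [-0.001  0.    -1.   ]] [-0.06 -0.21  1.86 -0.    1.49  0.17]
```

View pics/side1.png

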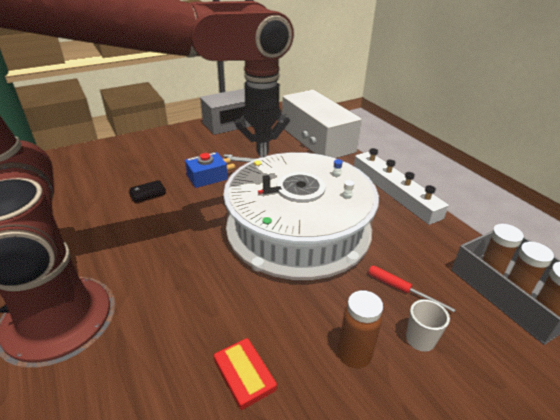

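View pics/top1.png

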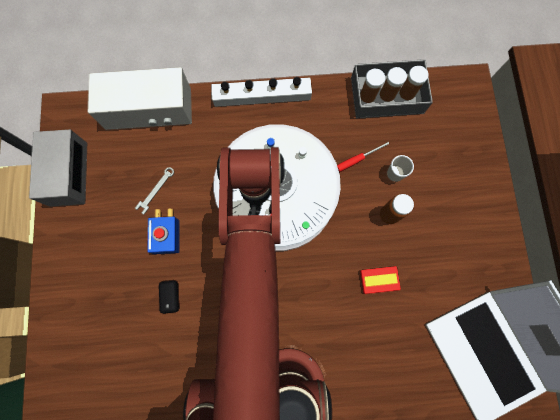

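Side view: the shut fingers end at (263,155), beyond the handle at (267,183) on its +y side. The top view is blocked by the arm. I'll descend and approach.

```bash
python3 -m crank '[[0,0,1.6,0],[0,0,1.6,0],[0,0,1.6,0],[0,0,1.6,0],[0,0,0,0],[0,0,0,0]]'
python3 -m crank '[[0,0.3,0,0],[0,0.3,0,0],[0,0.2,0,0],[0,0.2,0,0],[0,0,0,0]]'
python3 - <<'E'
from m import *
f=manip.grab_frame("side");save(f,"side2.png")
cv2.imwrite("pics/side2z.png",cv2.cvtColor(cv2.resize(f["img"][130:240,210:340],None,fx=5,fy=5,interpolation=cv2.INTER_CUBIC),cv2.COLOR_RGB2BGR))
E
```

```text
time: 3.37
tool_pos: [0.5156, 0.0451, 0.1664]
tool_rot: [0.0, 0.993, -0.115, -0.001]
contact_force: [0.9, 0.9, 0.1]
gripper_width: 0.0
time: 3.78
tool_pos: [0.5143, 0.0348, 0.168]
tool_rot: [0.0, 0.993, -0.116, 0.001]
contact_force: [0.2, -0.1, -0.4]
gripper_width: -0.003
```

View pics/side2z.png

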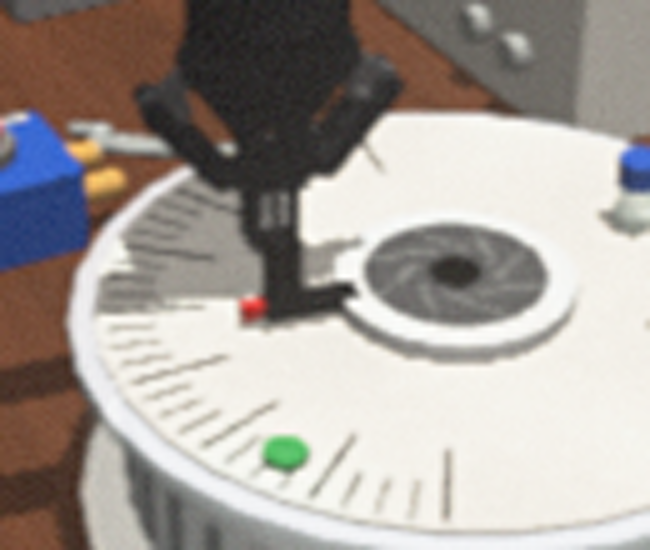

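```bash
python3 -m crank '[[0,0.25,0,0],[0,0.25,0,0],[-0.1,0.5,0,-0.55],[-0.1,0.5,0,-0.55],[-0.1,0.5,0,-0.55],[-0.1,0.5,0,-0.55],[0,0,0,0]]'
cat > look.py <<'E'
from m import *
import sys
n=sys.argv[1];f=manip.grab_frame("side");np.save(n+".npy",f,allow_pickle=True)
cv2.imwrite(f"pics/{n}.png",cv2.cvtColor(cv2.resize(f["img"][130:240,210:340],None,fx=5,fy=5,interpolation=cv2.INTER_CUBIC),cv2.COLOR_RGB2BGR))
s=manip.state();M=rot(s["tool_rot"]);v=s["tool_pos"][:2]-[.596,-.008];th=np.degrees(np.arctan2(M[0,1],-M[1,1]))
print("tool",s["tool_pos"].round(4),"tool th",th.round(2),"axis dist",np.hypot(*v).round(4),"ang",ang(v).round(2))
p=blob(f,"red",(240,180,330,240));print(p)
if p: P=onz(f,*p[0],.153)[:2]-onz(f,300.63,183.82,.156)[:2];print("ptr",np.hypot(*P).round(4),ang(P).round(2))
E
python3 look.py p1
```

```text
time: 4.42
tool_pos: [0.506, 0.0109, 0.1674]
tool_rot: [-0.0, 1.0, -0.001, 0.0]
contact_force: [-0.5, -0.6, 1.2]
gripper_width: -0.003
tool [0.5059 0.0109 0.1673] tool th -0.17 axis dist 0.092 ang -11.88
(array([264.04545455, 196.09090909]), np.int32(22))
ptr 0.1012 0.07
```

View pics/p1.png

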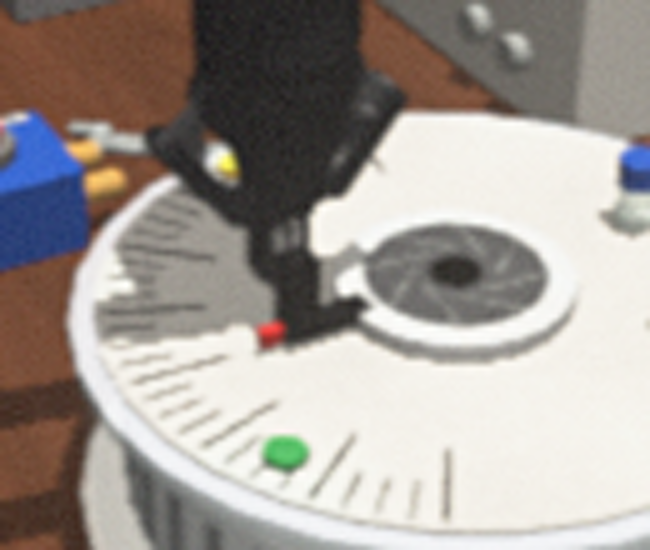

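The pointer has moved to about 0°, matching the tool. I'll continue for about 23°.

```bash
python3 -m crank '[[-0.1,0.5,0,-0.55],[-0.1,0.5,0,-0.55],[-0.1,0.5,0,-0.55],[-0.1,0.5,0,-0.55],[-0.1,0.5,0,-0.55],[-0.1,0.5,0,-0.55],[-0.1,0.5,0,-0.55],[0,0,0,0]]'
python3 look.py p2; python3 - <<'E'
from m import *
f=np.load("p2.npy",allow_pickle=True).item();g=blob(f,"green",(240,180,330,240));print(g)
for zb in(0,.002,.004):
  G=onz(f,*g[0],.149-zb)[:2]-onz(f,300.63,183.82,.156-zb)[:2];print(zb,np.hypot(*G),ang(G))
E
```

```text
time: 5.13
tool_pos: [0.5051, -0.0244, 0.1673]
tool_rot: [-0.0, 0.98, 0.199, -0.0]
contact_force: [-0.2, -0.5, 0.2]
gripper_width: -0.002
tool [ 0.505  -0.0243  0.1672] tool th 22.88 axis dist 0.0924 ang 10.19
(array([274.91304348, 203.60869565]), np.int32(23))
ptr 0.1006 22.38
(array([266.51351351, 220.08108108]), np.int32(37))
0 0.15689579104022458 29.899602946835113
0.002 0.1574872730284844 29.90570836831745
0.004 0.15807875679162578 29.91176810052006
```

View pics/p2.png

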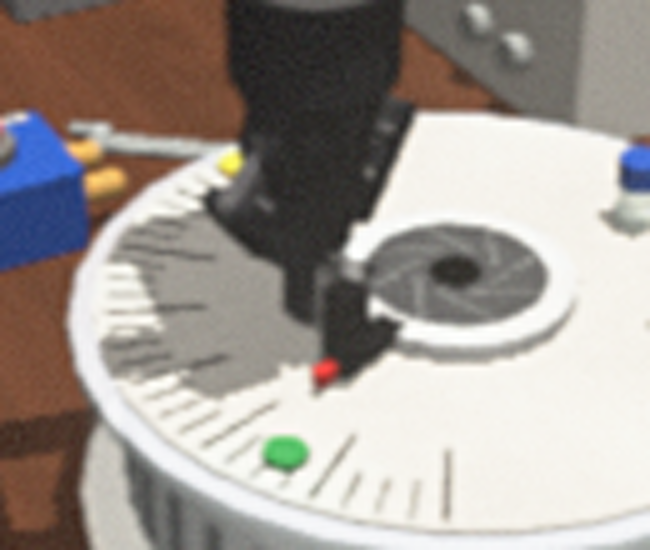

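```bash
python3 -m crank '[[-0.08,0.38,0,-0.42],[-0.08,0.38,0,-0.42],[0,0,0,0]]'
python3 look.py p3
python3 -m crank '[[0,-0.5,0,0],[0,-1,0,0],[0,-1,0,0],[0,-1,-3,0],[0,-1,-3,0],[0,-3,-1,0],[0,-4,0,0],[0,-4,0,0],[0,-4,0,0],[0,-4,0,0]]'
python3 -m crank '[[0,-4,0,0],[0,0,0,0]]'
python3 look.py p4; python3 - <<'E'
from m import *
f=manip.grab_frame("top");np.save("t4.npy",f,allow_pickle=True);save(f,"top4.png")
cv2.imwrite("pics/t4z.png",cv2.cvtColor(cv2.resize(f["img"][160:250,200:330],None,fx=6,fy=6,interpolation=cv2.INTER_CUBIC),cv2.COLOR_RGB2BGR))
E
```

```text
time: 5.43
tool_pos: [0.5067, -0.0317, 0.1672]
tool_rot: [-0.0, 0.97, 0.242, -0.0]
contact_force: [0.8, 0.8, -0.0]
gripper_width: 0.004
tool [ 0.5067 -0.0317  0.1672] tool th 27.92 axis dist 0.0924 ang 14.85
(array([277.875, 204.75 ]), np.int32(24))
ptr 0.1 26.96
time: 6.32
tool_pos: [0.3944, 0.1774, 0.2375]
tool_rot: [-0.0, 0.97, 0.242, 0.001]
contact_force: [0.1, 0.7, -0.3]
gripper_width: -0.0
time: 6.48
tool_pos: [0.3734, 0.2162, 0.2374]
tool_rot: [-0.001, 0.969, 0.247, -0.0]
contact_force: [0.5, -1.0, 0.9]
gripper_width: -0.004
tool [0.3749 0.2139 0.2373] tool th 28.47 axis dist 0.3132 ang -45.11
(array([277.82608696, 204.86956522]), np.int32(23))
ptr 0.1004 27.05
```

View pics/p4.png

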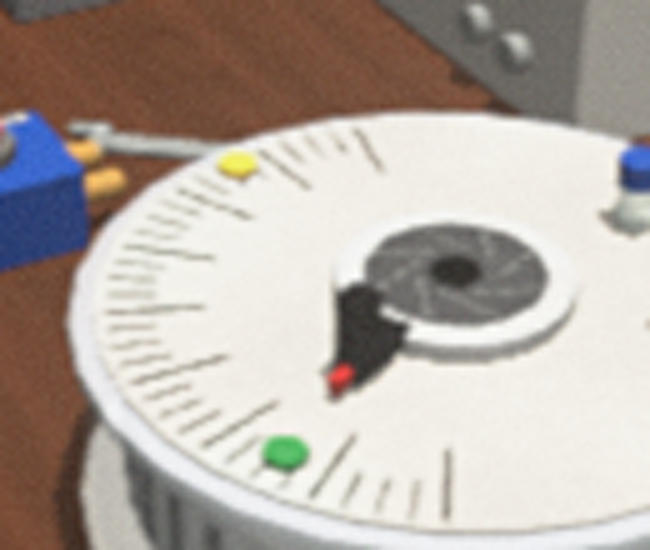

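View pics/t4z.png

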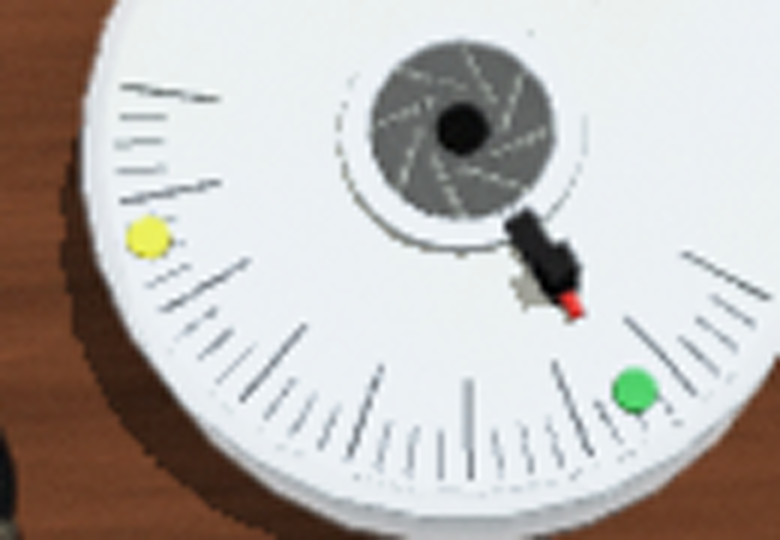

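Both views show the pointer near the magnet's radial line (side: pointer (278,205), green (266.5,220)). Now I'll refine the axis from the radial scale marks.

```bash
python3 - <<'E'
from m import *
for nm,n,gb,pb,hb in(("t4","top",(285,205,325,240),(280,195,305,220),(277,181,4)),("p4","side",(240,200,330,240),(268,195,290,215),(301,184,5))):
    f=np.load(nm+".npy",allow_pickle=True).item();h=hub(f,hb[:2],hb[2])
    S=6;g=cv2.resize(cv2.cvtColor(f["img"],cv2.COLOR_RGB2GRAY),None,fx=S,fy=S,interpolation=cv2.INTER_CUBIC)
    bg=cv2.medianBlur(g,61).astype(int);m=((bg-g)>30).astype(np.uint8)
    num,l,st,c=cv2.connectedComponentsWithStats(m);L=[]
    a0=onz(f,*h,.156)[:2]
    for i in range(1,num):
        if st[i,4]<60: continue
        yy,xx=np.nonzero(l==i);Q=np.array([onz(f,(x+.5)/S-.5,(y+.5)/S-.5,.143)[:2] for x,y in zip(xx[::2],yy[::2])])
        mu=Q.mean(0);U,s,V=np.linalg.svd(Q-mu,full_matrices=False);ln=2*s[0]/np.sqrt(len(Q))*1.73;r=np.hypot(*(mu-a0))
        if .13<r<.175 and s[0]>4*s[1] and ln>.012 and abs(np.cross(V[0],(mu-a0)/r))<.2: L.append((mu,V[0],ln))
    A=np.array([[-d[1]*w,d[0]*w] for _,d,w in L]);b=np.array([w*(-d[1]*q[0]+d[0]*q[1]) for q,d,w in L])
    C=np.linalg.lstsq(A,b,rcond=None)[0];
    print(n,len(L),"tick centre",C.round(4),"hub@.156",a0.round(4))
    # concurrency via 5-deg grid: mean-points only
    for nmx,cx in(("ticks",C),("hub",a0)):
        th=np.array([ang(q-cx) for q,_,_ in L]);ph=np.degrees(np.angle(np.exp(1j*np.radians(th*72)).mean()))/72;res=(th-ph+2.5)%5-2.5
        gg,ga=blob(f,"green",gb);pp,pa=blob(f,"red",pb);G=onz(f,*gg,.149)[:2]-cx;P=onz(f,*pp,.153)[:2]-cx
        print(" ",nmx,"green",np.hypot(*G).round(4),ang(G).round(2),"ptr",np.hypot(*P).round(4),ang(P).round(2),"tick phase",ph.round(2),"rms",res.std().round(2), "G/P tick coords",(ang(G)-ph).round(2),(ang(P)-ph).round(2))
E
```

```text
top 26 tick centre [ 0.5972 -0.0072] hub@.156 [ 0.5961 -0.0079]
  ticks green 0.1552 28.58 ptr 0.103 27.01 tick phase 2.31 rms 0.22 G/P tick coords 26.27 24.69
  hub green 0.1539 28.55 ptr 0.1018 26.94 tick phase 2.03 rms 0.09 G/P tick coords 26.51 24.9
side 13 tick centre [ 0.5929 -0.0072] hub@.156 [ 0.5933 -0.0079]
  ticks green 0.1569 30.18 ptr 0.1004 27.5 tick phase 2.48 rms 0.2 G/P tick coords 27.71 25.02
  hub green 0.1569 29.91 ptr 0.1005 27.07 tick phase 2.3 rms 0.15 G/P tick coords 27.61 24.77<stdin>:12: DeprecationWarning: Arrays of 2-dimensional vectors are deprecated. Use arrays of 3-dimensional vectors instead. (deprecated in NumPy 2.0)
```

```bash
python3 - <<'E'
from m import *
s=manip.state();M=rot(s["tool_rot"]);th=np.degrees(np.arctan2(M[0,1],-M[1,1]))
print(s["tool_pos"],th,M.T@(np.array([.5067,-.0317,.1672])-s["tool_pos"])*100)
E
```

```text
[0.37598181 0.2124044  0.23730176] 28.306513712561255 [-0.06902427 27.68653139  7.02394802]
```

```bash
python3 -m crank '[[0,3.5,0,0],[0,3.5,0,0],[0,3.5,0,0],[0,3.5,0,0],[0,3.5,0,0],[0,3.5,0,0],[0,3.5,0,0],[0,0,0,0],[0,0,3.5,0],[0,0,3.5,0]]'
python3 -m crank '[[0,0,0,0],[-0.05,0.9,0,0],[0,0.9,0,0],[0,0.8,0,0],[0,0.2,0,0],[0,0,0,0]]'
python3 look.py p5
```

```text
time: 7.42
tool_pos: [0.4948, -0.0076, 0.1693]
tool_rot: [0.001, 0.971, 0.24, 0.003]
contact_force: [-0.1, 0.4, -0.2]
gripper_width: -0.003
time: 7.92
tool_pos: [0.5068, -0.0312, 0.1694]
tool_rot: [0.001, 0.97, 0.242, 0.001]
contact_force: [0.2, 0.2, -0.7]
gripper_width: 0.001
tool [ 0.5064 -0.0308  0.1689] tool th 28.02 axis dist 0.0924 ang 14.3
(array([278.08333333, 204.625     ]), np.int32(24))
ptr 0.0993 27.03
```

```bash
python3 -m crank '[[0,0.15,0,-0.1],[-0.02,0.15,0,-0.1],[-0.02,0.08,0,-0.1],[0,0,0,0],[0,0,0,0]]'
python3 look.py p6
```

```text
time: 8.38
tool_pos: [0.5068, -0.0335, 0.1674]
tool_rot: [-0.0, 0.966, 0.258, 0.0]
contact_force: [-0.8, 1.2, 2.0]
gripper_width: 0.001
tool [ 0.5068 -0.0335  0.1674] tool th 29.88 axis dist 0.0927 ang 15.96
(array([278.63636364, 205.22727273]), np.int32(22))
ptr 0.1006 28.35
```

```bash
python3 -m crank '[[-0.01,0.1,0,0],[0,0,0,0],[0,0,0,0]]'
python3 look.py p7
python3 -m crank '[[0,-0.5,0,0],[0,-1,0,0],[0,-1,0,0],[0,-1,-3,0],[0,-1,-3,0],[0,-3,-1,0],[0,-4,0,0],[0,-4,0,0],[0,-4,0,0],[0,-4,0,0]]'
python3 -m crank '[[0,-4,0,0],[0,0,0,0],[0,0,0,0]]'
python3 look.py p8; python3 - <<'E'
from m import *
ft=manip.grab_frame("top");np.save("t8.npy",ft,allow_pickle=True);fs=np.load("p8.npy",allow_pickle=True).item()
cv2.imwrite("pics/t8z.png",cv2.cvtColor(cv2.resize(ft["img"][160:250,200:330],None,fx=6,fy=6,interpolation=cv2.INTER_CUBIC),cv2.COLOR_RGB2BGR))
for n,f,gb,pb,hb in(("top",ft,(285,205,325,240),(280,195,305,220),(277,181,4)),("side",fs,(240,200,330,240),(268,195,290,215),(301,184,5))):
    a=onz(f,*hub(f,hb[:2],hb[2]),.156)[:2]
    G=onz(f,*blob(f,"green",gb)[0],.148)[:2]-a;P=onz(f,*blob(f,"red",pb)[0],.152)[:2]-a;print(n,ang(G),ang(P))
s=manip.state();print(s["tool_pos"],rot(s["tool_rot"]).round(3).tolist(),s["joint_pos"].round(2))
E
```

```text
time: 8.68
tool_pos: [0.5073, -0.0346, 0.1673]
tool_rot: [-0.0, 0.966, 0.258, 0.0]
contact_force: [-1.2, 2.1, 2.1]
gripper_width: -0.001
tool [ 0.5073 -0.0346  0.1673] tool th 29.86 axis dist 0.0926 ang 16.7
(array([279.08695652, 205.39130435]), np.int32(23))
ptr 0.1005 29.04
time: 9.57
tool_pos: [0.3884, 0.1706, 0.2372]
tool_rot: [0.0, 0.966, 0.257, 0.0]
contact_force: [1.0, 1.2, -0.4]
gripper_width: 0.003
time: 9.82
tool_pos: [0.3687, 0.2055, 0.2371]
tool_rot: [0.0, 0.966, 0.26, 0.0]
contact_force: [-0.2, -0.1, -1.4]
gripper_width: -0.0
tool [0.3695 0.2044 0.2371] tool th 30.02 axis dist 0.3105 ang -43.16
(array([279.18181818, 205.31818182]), np.int32(22))
ptr 0.1002 29.06
top 28.619272120899495 28.840181031128346
side 29.62017086754476 28.601127094791796
[0.37007107 0.20368887 0.23710489] [[0.867, 0.498, 0.0], [0.498, -0.867, -0.001], [-0.0, 0.001, -1.0]] [ 0.33 -0.47  2.05 -0.    1.56 -0.19]
```

View pics/t8z.png

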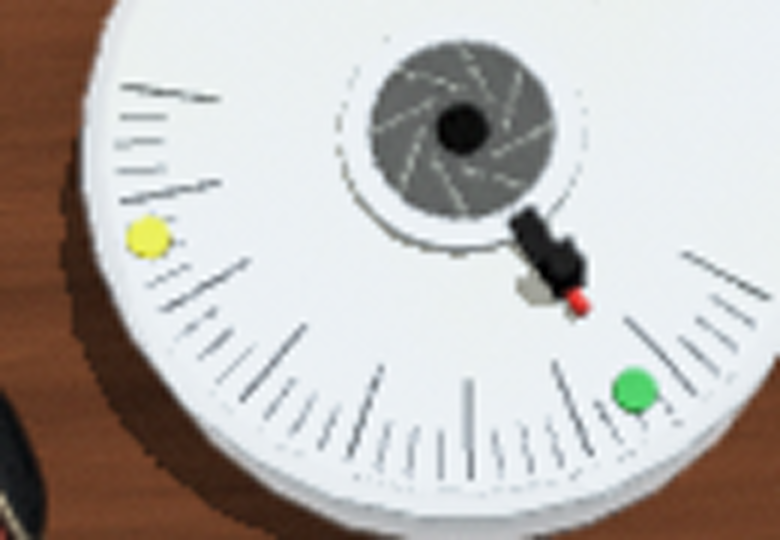

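View pics/p8.png

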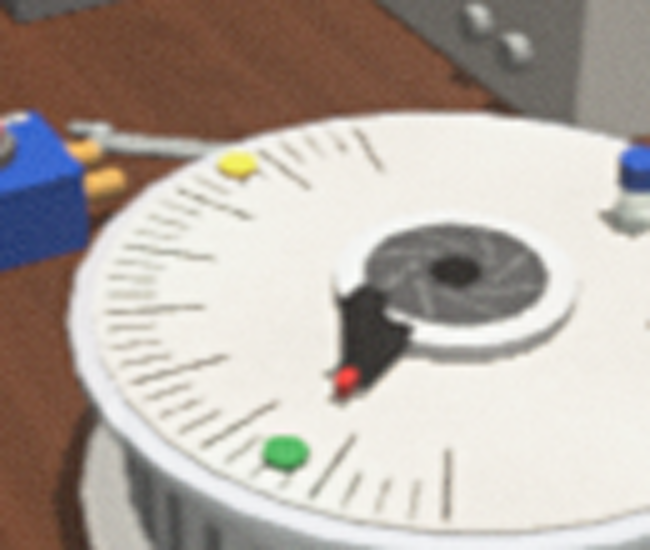

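Top view says the pointer is 0.2° past the magnet and the side view says 1.0° short. The average is within half a degree, so I'll leave it. Next is the button.

```bash
python3 - <<'E'
from m import *
for i in(1,):
    f=np.load("t8.npy",allow_pickle=True).item();p,a=blob(f,"red",(140,215,180,250));print(p,a)
    fs=np.load("side0.npy",allow_pickle=True).item();q,_=blob(fs,"red",(190,145,220,165))
    for z in(.074,.078,.082): print(z,onz(f,*p,z),onz(fs,*q,z))
s=manip.state();M=rot(s["tool_rot"]);T=onz(f,*p,.079);T[2]=.115
print(T,M.T@(T-s["tool_pos"])*100)
cv2.imwrite("pics/btn.png",cv2.cvtColor(cv2.resize(np.hstack([f["img"][200:260,130:200],fs["img"][130:190,170:240]]),None,fx=5,fy=5,interpolation=cv2.INTER_CUBIC),cv2.COLOR_RGB2BGR))
E
```

```text
[163.82238806 239.72835821] 670
0.074 [0.45982538 0.34928694 0.074     ] [0.4817123  0.37010118 0.074     ]
0.078 [0.45915007 0.3481053  0.078     ] [0.479501   0.36334431 0.078     ]
0.082 [0.45847475 0.34692366 0.082     ] [0.47728971 0.35658743 0.082     ]
[0.45898124 0.34780989 0.115     ] [14.89312845 -8.06905993 12.20409368]
```

View pics/btn.png

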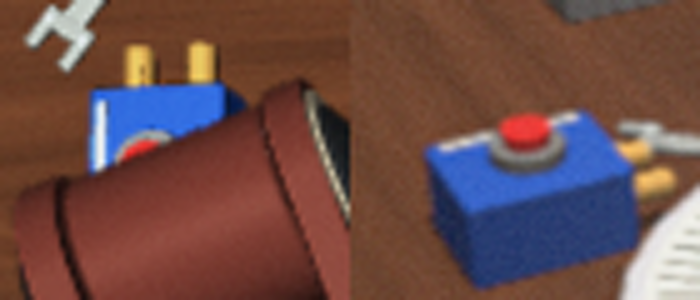

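The arm hides the button in the new top view, so I'll use the first frame.

```bash
python3 - <<'E'
from m import *
f=np.load("top0.npy",allow_pickle=True).item();p,a=blob(f,"red",(140,215,180,250));print(p,a)
fs=np.load("side0.npy",allow_pickle=True).item();q,_=blob(fs,"red",(190,145,220,165));print(q)
for z in(.074,.078,.082,.086): print(z,onz(f,*p,z),onz(fs,*q,z))
s=manip.state();M=rot(s["tool_rot"]);T=onz(f,*p,.082);T[2]=.120
print(T,M.T@(T-s["tool_pos"])*100)
E
```

```text
[158.62790698 232.68604651] 86
[204.6119403  155.53731343]
0.074 [0.48290733 0.3650259  0.074     ] [0.4817123  0.37010118 0.074     ]
0.078 [0.48215331 0.36379059 0.078     ] [0.479501   0.36334431 0.078     ]
0.082 [0.48139928 0.36255528 0.082     ] [0.47728971 0.35658743 0.082     ]
0.086 [0.48064525 0.36131997 0.086     ] [0.47507842 0.34983055 0.086     ]
[0.48139928 0.36255528 0.12      ] [17.57152037 -8.22957604 11.70369061]
```

```bash
python3 -m crank '[[2.93,-1.37,0,0],[2.93,-1.37,0,0],[2.93,-1.37,0,0],[2.93,-1.37,0,0],[2.93,-1.37,0,0],[2.93,-1.37,0,0],[0,0,3,0],[0,0,3,0],[0,0,3,0],[0,0,2.7,0]]'
python3 -m crank '[[0,0,1,0],[0,0,0,0],[0,0,0,0]]'
python3 - <<'E'
from m import *
f=manip.grab_frame("side")
cv2.imwrite("pics/b1.png",cv2.cvtColor(cv2.resize(f["img"][100:200,150:270],None,fx=5,fy=5,interpolation=cv2.INTER_CUBIC),cv2.COLOR_RGB2BGR));print(manip.state()["tool_pos"])
E
```

```text
time: 10.75
tool_pos: [0.4829, 0.3606, 0.1179]
tool_rot: [0.0, 0.967, 0.256, -0.001]
contact_force: [0.2, 0.2, -0.4]
gripper_width: 0.002
time: 11.0
tool_pos: [0.4828, 0.3617, 0.1106]
tool_rot: [0.0, 0.966, 0.257, -0.0]
contact_force: [0.6, -0.1, 0.6]
gripper_width: 0.001
[0.48345603 0.36246994 0.11215035]
```

View pics/b1.png

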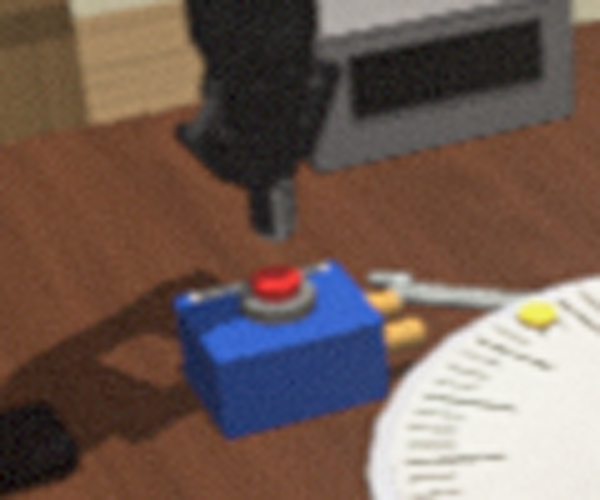

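The fingertips (272,237 in the zoom) are right above the red button (276,280). I'll descend in small steps.

```bash
python3 -m crank '[[0,0,0.6,0],[0,0,0.6,0],[0,0,0.4,0],[0,0,0.4,0],[0,0,0,0],[0,0,0,0]]'
python3 -m crank '[[0,0,0.3,0],[0,0,0.2,0],[0,0,0,0],[0,0,0,0]]'
python3 -m crank '[[0,0,0.2,0],[0,0,0,0],[0,0,0,0]]'
```

```text
time: 11.55
tool_pos: [0.4815, 0.3626, 0.0899]
tool_rot: [0.0, 0.966, 0.258, -0.0]
contact_force: [-0.4, -0.3, 0.4]
gripper_width: -0.006
time: 11.88
tool_pos: [0.4817, 0.3626, 0.0851]
tool_rot: [0.0, 0.966, 0.258, -0.0]
contact_force: [-0.6, -1.2, -0.9]
gripper_width: -0.001
time: 12.13
tool_pos: [0.4818, 0.3626, 0.0832]
tool_rot: [0.0, 0.966, 0.258, -0.0]
contact_force: [0.8, -1.0, 0.3]
gripper_width: -0.002
```

```bash
python3 -m crank '[[0,0,0.2,0],[0,0,0,0],[0,0,0,0]]'
python3 -m crank '[[0,0,0.2,0],[0,0,0,0],[0,0,0,0]]'
python3 -m crank '[[0,0,0.2,0],[0,0,0,0],[0,0,0,0]]'
```

```text
time: 12.38
tool_pos: [0.4821, 0.3627, 0.0816]
tool_rot: [-0.0, 0.966, 0.258, 0.0]
contact_force: [0.0, -0.2, 0.9]
gripper_width: -0.005
time: 12.63
tool_pos: [0.4821, 0.3628, 0.0797]
tool_rot: [-0.0, 0.966, 0.258, 0.0]
contact_force: [0.3, 0.3, 3.0]
gripper_width: 0.003
time: 12.88
tool_pos: [0.4822, 0.3628, 0.0777]
tool_rot: [-0.0, 0.966, 0.258, 0.0]
contact_force: [1.0, 0.5, 3.3]
gripper_width: 0.005
```

Contact started at about z = 0.081, and force is building. I'll continue to the stop.

```bash
python3 -m crank '[[0,0,0.2,0],[0,0,0,0],[0,0,0,0]]'
python3 -m crank '[[0,0,0.1,0],[0,0,0,0],[0,0,0,0]]'
python3 -m crank '[[0,0,0.1,0],[0,0,0,0],[0,0,0,0]]'
```

```text
time: 13.13
tool_pos: [0.4822, 0.3628, 0.076]
tool_rot: [-0.0, 0.966, 0.258, 0.0]
contact_force: [-0.7, -1.0, 6.4]
gripper_width: 0.004
time: 13.38
tool_pos: [0.4823, 0.3628, 0.076]
tool_rot: [-0.0, 0.966, 0.258, 0.0]
contact_force: [-3.2, -1.9, 10.8]
gripper_width: 0.002
time: 13.63
tool_pos: [0.4823, 0.3629, 0.0759]
tool_rot: [0.0, 0.966, 0.258, 0.0]
contact_force: [-4.7, -3.9, 15.0]
gripper_width: 0.003
```

The button bottomed out at z = 0.076 with 15 N, after about 5–6 mm of travel. I'll release and check.

```bash
python3 -m crank '[[0,0,-0.5,0],[0,0,-1,0],[0,0,-3,0],[0,0,-4,0],[0,0,-4,0],[0,0,-3,0],[-3,-2,0,0],[-3,-2,0,0],[-3,-2,0,0],[-3,-2,0,0]]'
python3 -m crank '[[-2,-3,0,0],[-2,-3,0,0],[0,0,0,0],[0,0,0,0],[0,0,0,0]]'
python3 - <<'E'
from m import *
ft=manip.grab_frame("top");fs=manip.grab_frame("side");save(ft,"topf.png");save(fs,"sidef.png")
for n,f,gb,pb,hb in(("top",ft,(285,205,325,240),(280,195,305,220),(277,181,4)),("side",fs,(240,200,330,240),(268,195,290,215),(301,184,5))):
    a=onz(f,*hub(f,hb[:2],hb[2]),.156)[:2]
    G=onz(f,*blob(f,"green",gb)[0],.148)[:2]-a;P=onz(f,*blob(f,"red",pb)[0],.152)[:2]-a;print(n,ang(G),ang(P))
print(blob(fs,"red",(190,145,220,165)),manip.state()["time"],manip.state()["contact_force"],manip.state()["tool_pos"])
E
```

```text
time: 14.47
tool_pos: [0.3361, 0.3716, 0.2275]
tool_rot: [0.0, 0.966, 0.257, -0.001]
contact_force: [-0.6, -0.1, 0.4]
gripper_width: 0.003
time: 14.88
tool_pos: [0.2734, 0.404, 0.2278]
tool_rot: [0.0, 0.966, 0.258, -0.0]
contact_force: [0.2, 0.5, -0.7]
gripper_width: 0.001
top 28.626028680701832 28.850326510379166
side 29.664077154526442 28.703254167209156
(array([204.65217391, 155.52173913]), np.int32(69)) 14.9833 [ 0.60406284 -1.23708914  0.11183732] [0.27420964 0.40382096 0.22794922]
```

View pics/topf.png

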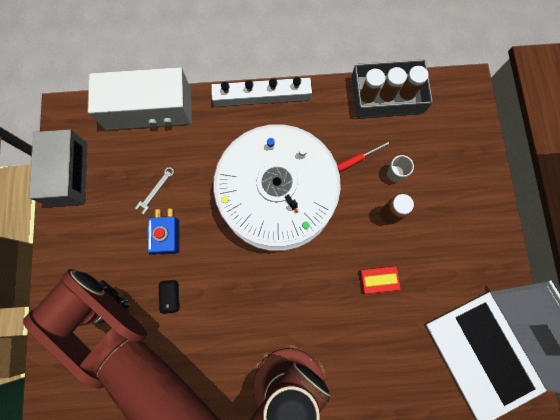

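View pics/sidef.png

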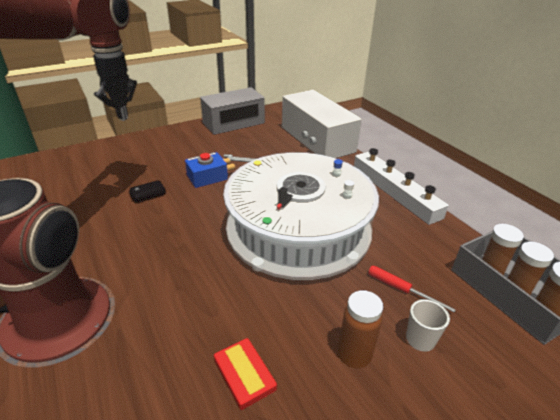

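The lever points at the green magnet (top view: pointer (297,211), magnet (306,225)). The button is back up at (204.6,155.5), its starting pixel. Everything else stands as before and the arm is clear.

```bash
python3 -c "
from plant import manip
print(manip.job_done())"
```

```text
the job is handed in; nothing more can be done
None
```

The lever now points at the middle of the green magnet, and the purge button was pressed afterwards and let go. The job took about 15 s of the 48 s allowed and is handed in; no verdict is reported.

- **Lever:** With the fingers shut, I pushed the handle from one side only, counter-clockwise by about 41°, in two pushes with a check between them.
- **Button:** I pressed it until it stopped, at about 5–6 mm of travel and 15 N. After release it was back at its starting pixel in the side view.
- **Last checks:** The two cameras disagree slightly on the pointer. The top view puts it 0.2° past the magnet's middle and the side view puts it 1.0° short. I trusted the top view more, because its fit to the scale marks was tighter, and left the lever there.
- **Surroundings:** In the last pictures, by eye, nothing else had moved. The arm was clear of everything.

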